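# Sort loose rack hardware into the parts bins

### The job

Sort the five loose pieces of shelf-rack hardware on the bench (caster wheel, levelling foot, post sleeve, post clamp and floor plate), each into the parts bin that already holds others of its kind. Set each one down on the bin's floor in front of the ones already there: wheel and clamp lying flat, foot, sleeve and plate standing upright.

Things in the scene. Friction and masses are not known exactly. Their poses are not given: they have to be found in the camera images.
- wheel_center (a point): The loose caster wheel on the bench, lying flat: a grey tyre 50 mm across with a white hub, 24 mm high. The point is its centre, 12 mm above its underside; z is up, along its axis. Grip it across the tyre (50 mm).
- foot_center (a point): The loose levelling foot on the bench, standing upright: a black round base 36 mm across and 6.5 mm high, a 17 mm hexagon up to 12.5 mm above the underside, then a threaded steel stem 10 mm in diameter up to the full height of 70 mm. The point is its centre, 35 mm above its underside; z is up, along its axis. Grip it by the stem (10 mm).
- sleeve_center (a point): The loose post sleeve on the bench, standing upright: a black plastic tube 33 mm in outer diameter and 38 mm high, open at the top. The point is its centre, 19 mm above its underside; z is up, along its axis. Grip it across the tube (33 mm).
- clamp_center (a point): The loose post clamp on the bench, lying flat: zinc grey, shaped like a figure 8 of two rings of 33 mm outer diameter whose centres are 49 mm apart, joined by a waist 22 mm wide; 82 mm long along its x axis, 24 mm high. The point is its centre, 12 mm above its underside; z is up, along its axis. Grip it at the waist, closing along its y axis (22 mm).
- plate_center (a point): The loose floor plate on the bench, standing on its foot: a square zinc-grey plate 50 x 50 mm and 5 mm thick with an upright tube of 30 mm outer diameter on its centre, 55 mm high in all. The point is its centre, 27.5 mm above its underside; z is up, along its axis. Grip it by the tube (30 mm).
- wheel_bin_spot (a point): The bin for caster wheels: a fixed grey open bin, one of five alike, with two caster wheels at its back. Point: on its floor (3 mm above the bench), mid free space in front of them. x points to the back of the bin, y across it, z up. Free floor from the point: 60 mm to either side, 58 mm to the front, 55 mm to the back. Walls 4 mm thick; side and back walls 50 mm high, sloping down to 26 mm at the front.
- foot_bin_spot (a point): The bin for levelling feet: a fixed grey open bin, one of five alike, with two levelling feet at its back. Point: on its floor (3 mm above the bench), mid free space in front of them. x points to the back of the bin, y across it, z up. Free floor from the point: 60 mm to either side, 58 mm to the front, 55 mm to the back. Walls 4 mm thick; side and back walls 50 mm high, sloping down to 26 mm at the front.
- sleeve_bin_spot (a point): The bin for post sleeves: a fixed grey open bin, one of five alike, with two post sleeves at its back. Point: on its floor (3 mm above the bench), mid free space in front of them. x points to the back of the bin, y across it, z up. Free floor from the point: 60 mm to either side, 58 mm to the front, 55 mm to the back. Walls 4 mm thick; side and back walls 50 mm high, sloping down to 26 mm at the front.
- clamp_bin_spot (a point): The bin for post clamps: a fixed grey open bin, one of five alike, with two post clamps, one on the other, at its back. Point: on its floor (3 mm above the bench), mid free space in front of them. x points to the back of the bin, y across it, z up. Free floor from the point: 60 mm to either side, 58 mm to the front, 55 mm to the back. Walls 4 mm thick; side and back walls 50 mm high, sloping down to 26 mm at the front.
- plate_bin_spot (a point): The bin for floor plates: a fixed grey open bin, one of five alike, with two floor plates at its back. Point: on its floor (3 mm above the bench), mid free space in front of them. x points to the back of the bin, y across it, z up. Free floor from the point: 60 mm to either side, 58 mm to the front, 55 mm to the back. Walls 4 mm thick; side and back walls 50 mm high, sloping down to 26 mm at the front.
Mind the look-alikes: they are no part of the job. What is shaped like the part that bears wheel_center but purple is not meant.

How it is judged:
By the outcome, as a careful person would: the job done as asked, in the order asked, and still so for the second after the job is handed in, with the robot touching nothing.
It also fails if it takes over 123 s, if anything falls off the work surface, if the arm or the gripper's body presses on something with over 40 N, if the wrist force passes 120 N, or if a joint passes its speed limit or range.

### The arm

A 6-joint arm with a two-finger parallel gripper is mounted at the origin on the work surface. World frame = base frame: x ahead of the robot, y to its left, z up, the work surface at z = 0. Lengths are in m, angles in rad, forces in N, time in s.
With the tool pointing down it reaches from about 0.15 to 0.775 m from the base axis. Payload 6.1 kg.
Tool frame: the origin (TCP) lies at the very end of the fingers, on their centre line; the grasp point (between the pads) lies 19 mm behind it; z points along the fingers, y is the direction in which the jaws open and shut (so a half turn about z gives the same grasp; the last joint's range is limited). The gripper opens to 85 mm and grips with 20 to 120 N. Pads are 22 mm wide; open, the fingers measure 114 mm over their backs; the gripper's body (76 mm by 85 mm) begins 54 mm behind the grasp point. The pads swing forward as they close: fully open they stand 13 mm farther back than shut.
Start: joints at [1.13, 0.126, -0.04, 1.405, 0, 1.571], TCP at [0.224, 0.475, 0.231] pointing down, gripper open.
Joint ranges: [-2.72, 2.72], [-0.95, 1.95], [-1.27, 1.35], [-1.78, 2.02], [-1.46, 1.47], [-3.14, 3.14]. Speed limits (rad/s): [2.39, 2.39, 3.01, 3.14, 3.14, 3.14].

### API

Orientations are given as a unit quaternion [x, y, z, w].
In Python, from workcell import sense, get_image, get_calibration, order gives the robot as it stands. The module is installed in compiled form; this text tells all that it offers.
- The arm moves only by the tool apply_moves, never from a script. Its argument "commands" is text: rows parted by semicolons, each of 7 numbers parted by spaces: the shift along the tool's x, y, z in m, then the turn, a rotation vector about the tool's x, y, z in degrees, then the opening, from 0 (shut) to 1 (fully open). A call has 1 to 12 rows; each row shifts and turns the commanded pose from where the row before left it, along the tool's axes as they then stand; what a row does not reach is not made up. A row lasts 1/12 s, in which the tool goes at most 41.7 mm and 7.16 degrees, less where a joint would pass 70% of its speed; a pose out of reach is approached as far as the arm can. A call with a gripper value outside its range is refused whole. The fingers move at their own pace and stop on an object; "squeeze" is the grip in N (left out, the last holds). Time passes only in rows, so rows that do not move let the fingers close. It gives the time, the measured TCP pose, the force and the opening at its end, in the units of the state.
- sense(): the state, without advancing time (a new reading comes with each control period).
- get_image(name): name is "side" or "top"; returns the picture (400x640x3 uint8, blue, green, red); there is no depth.
- get_calibration(name): a dict with "fx", "fy", "cx", "cy" (pixels), "pose" (4x4, takes a point from camera to world coordinates). Camera axes: x right, y up, looking along -z (the intrinsics and any distortion apply to the point x, -y, -z); pixel columns grow to the right and rows downward; lengths in m; the calibration is good to about 2 mm. A picture is of the moment at which its call begins. get_calibration takes no time and is no camera call.
- order.job_done(): hands the job in, once; it reports no verdict.
The state is a dict: "time_s": time; "joint_pos": joint angles; "dq": joint speeds; "tau": joint torques, N m; "eef_pos": TCP position; "orientation": TCP orientation; "wrist_force": force on the tool from outside, world axes, zero at the start; "ft_torque": the same for the moment, N m; "width": finger opening in m.
Only numpy, scipy, OpenCV 4.12 (cv2) and the standard library are available. Lean on these libraries where they do the work, as an engineer would, in place of code of your own. Each camera call takes 0.05 s, during which the arm holds its last target.

## Working session

There is one attempt and no reset: what is moved stays moved. The work goes in short steps, Python scripts to look and compute and a tool call to move; the robot and the scene stay as the last step left them, time stands still between calls to the robot, and variables do not carry over. Pictures are saved under pics/ and viewed, and the job is handed in when it is done.

Besides the shell and the picture viewer there is one more tool, called as a command line: name --argument value ..., lists and objects as JSON in quotes. apply_moves: Moves the arm, as the interface text tells. Its arguments: {"type":"object","properties":{"commands":{"type":"string"},"squeeze":{"type":"number"}},"required":["commands"]}

```bash
mkdir -p pics
python3 - <<'E'
from workcell import *
import cv2
for n in("side","top"):
    im=get_image(n); cv2.imwrite(f"pics/{n}0.png",im)
    c=get_calibration(n); print(n,c)
s=sense(); print(s)
E
```

```text
side {'fx': 410.825622351109, 'fy': 410.825622351109, 'cx': 320.6031629974162, 'cy': 203.36084403437695, 'pose': array([[-0.96908069,  0.1634468 , -0.18484523,  0.33816841],
       [-0.24671975, -0.63136125,  0.73519545,  0.62607106],
       [ 0.00346123,  0.75806868,  0.65216555,  0.6169833 ],
       [ 0.        ,  0.        ,  0.        ,  1.        ]])}
top {'fx': 403.8344853204513, 'fy': 403.8344853204513, 'cx': 319.1837153216665, 'cy': 199.4408895144182, 'pose': array([[ 0.0181924 ,  0.98565337, -0.16779891,  0.32809732],
       [-0.9998067 ,  0.01918557,  0.00429943, -0.00757665],
       [ 0.00745706,  0.16768826,  0.98581187,  0.99667754],
       [ 0.        ,  0.        ,  0.        ,  1.        ]])}
{'time_s': 0.1, 'joint_pos': array([ 1.13000906e+00,  1.26341682e-01, -4.04852527e-02,  1.40536761e+00,
       -3.83145090e-06,  1.57082942e+00]), 'dq': array([ 0.00185917, -0.00218647,  0.00289713,  0.00084067,  0.00085473,
        0.0008974 ]), 'tau': array([ 4.37362687e-04, -4.36902344e+01,  3.53606558e+01,  1.36614073e-02,
        4.37892027e-05, -1.71277111e-05]), 'eef_pos': array([0.22384671, 0.47450758, 0.23060474]), 'orientation': array([ 2.18629845e-01,  9.75807615e-01, -6.82619692e-04, -1.50954115e-04]), 'wrist_force': array([-0.18735863, -0.3674103 ,  0.14139615]), 'ft_torque': array([-0.02418901,  0.01662311, -0.02020092]), 'width': 0.08529827753581735}
```

View pics/side0.png

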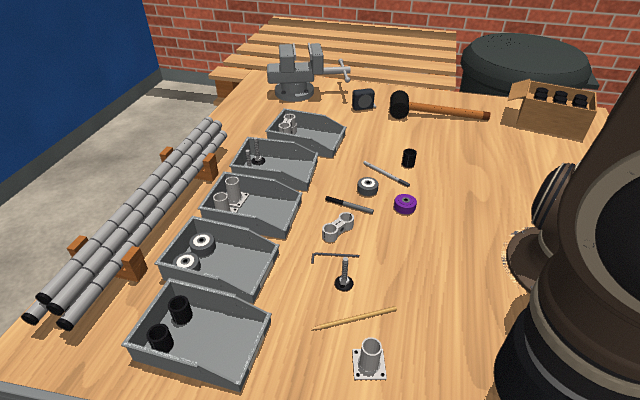

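View pics/top0.png

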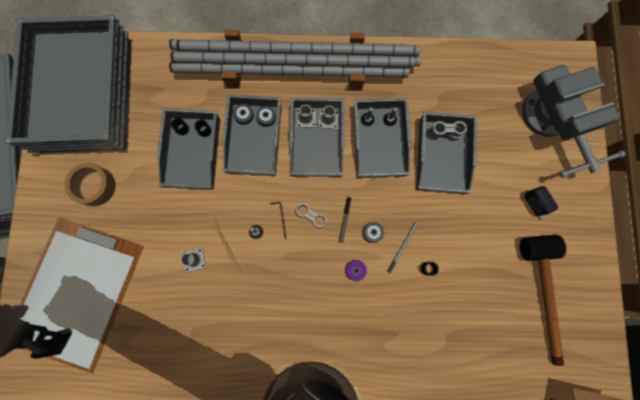

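The side view shows the loose plate at (370,360), foot (344,275), clamp (338,228), wheel (368,186), sleeve (409,158) and a purple decoy at (405,204). In the top view they are at (193,260), (256,231), (311,215), (373,232), (429,268), with the decoy at (356,270). The wheel at top (373,232) and side (368,186) is grey with a white hub; I'll confirm it in crops.

Run:
```python
import cv2
t=cv2.imread("pics/top0.png"); s=cv2.imread("pics/side0.png")
def crop(im,x,y,w,h,k,name):
    c=cv2.resize(im[y:y+h,x:x+w],None,fx=k,fy=k,interpolation=cv2.INTER_CUBIC)
    for i in range(0,w,10):
        cv2.line(c,(i*k,0),(i*k,6 if i%20 else 12),(0,0,255),1)
        if i%20==0: cv2.putText(c,str(x+i),(i*k,24),0,.4,(0,0,255),1)
    for j in range(0,h,10):
        cv2.line(c,(0,j*k),(6 if j%20 else 12,j*k),(0,0,255),1)
        if j%20==0: cv2.putText(c,str(y+j),(14,j*k+4),0,.4,(0,0,255),1)
    cv2.imwrite("pics/"+name,c)
crop(t,170,195,150,90,5,"t1.png")
crop(t,300,195,150,90,5,"t2.png")
crop(s,300,140,130,100,6,"s1.png")
crop(s,300,240,130,145,4,"s2.png")
crop(t,150,85,170,115,4,"tb1.png")
crop(t,310,85,180,115,4,"tb2.png")
crop(s,110,80,240,150,3,"sb1.png")
crop(s,110,190,180,210,3,"sb2.png")
```

```text
(no output)
```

View pics/t1.png

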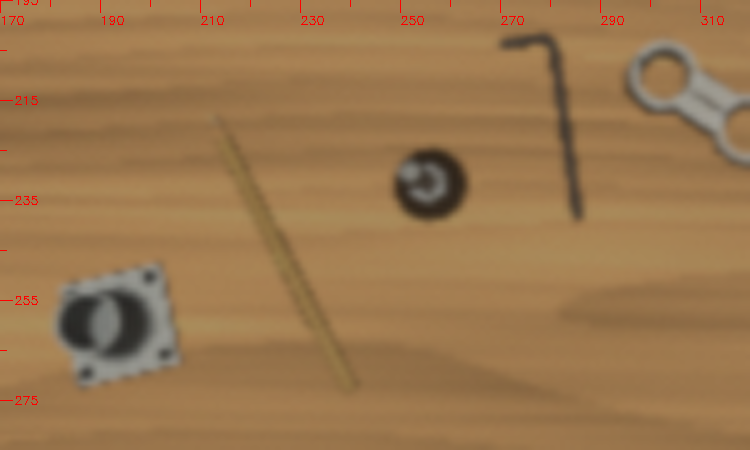

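View pics/t2.png

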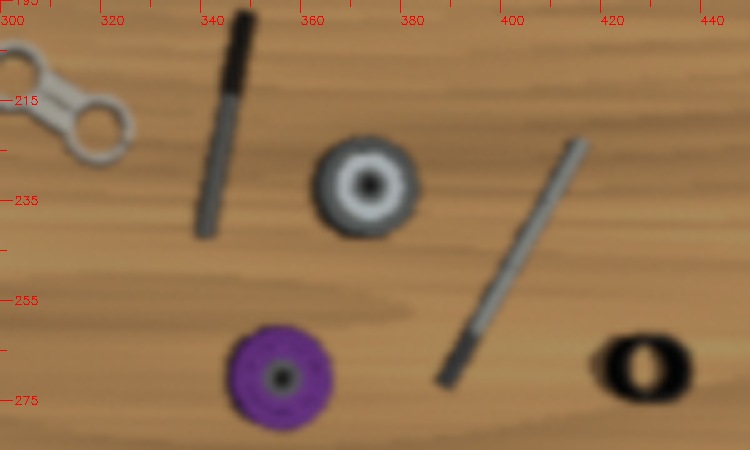

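View pics/s1.png

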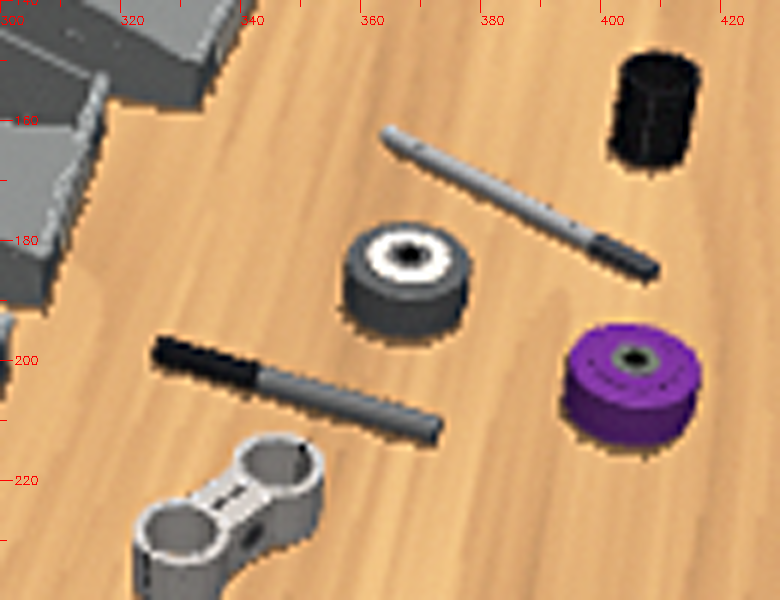

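View pics/s2.png

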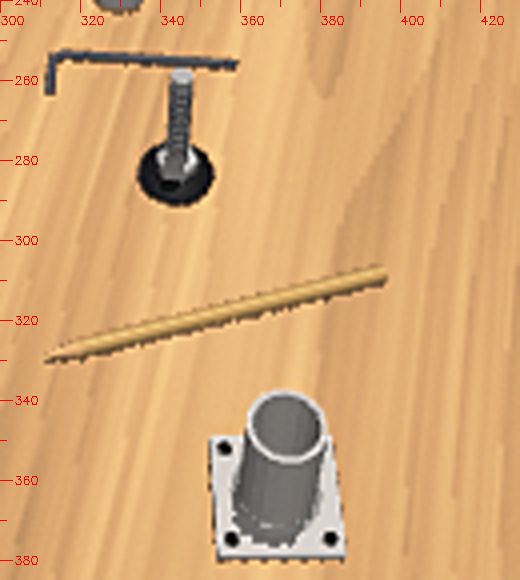

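View pics/tb1.png

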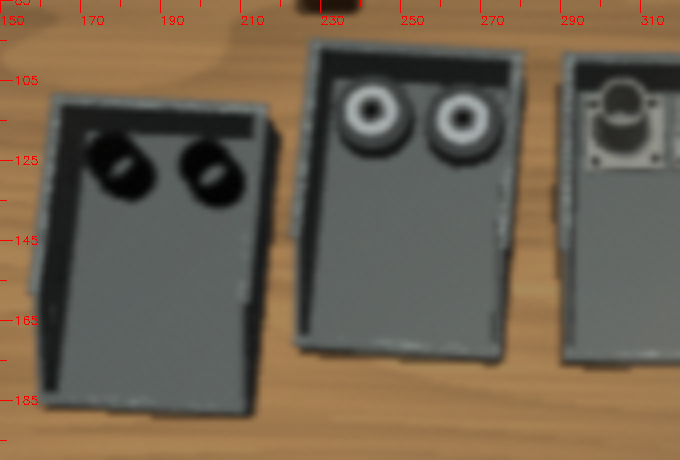

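View pics/tb2.png

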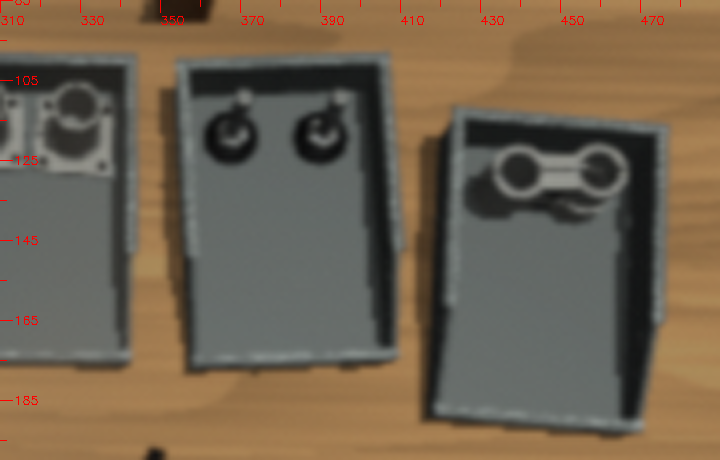

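View pics/sb1.png

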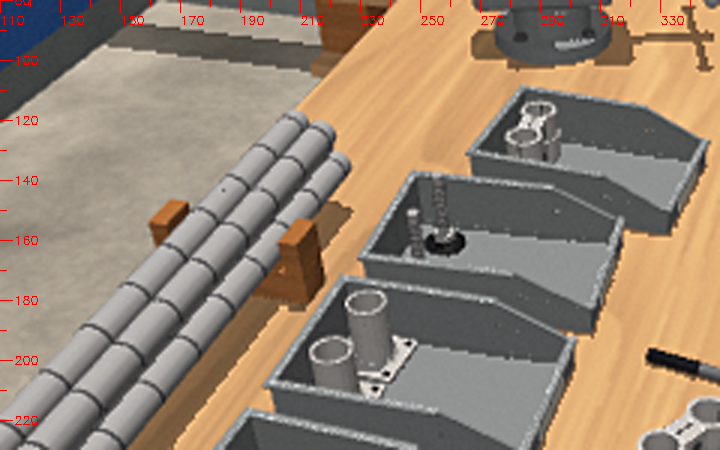

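View pics/sb2.png

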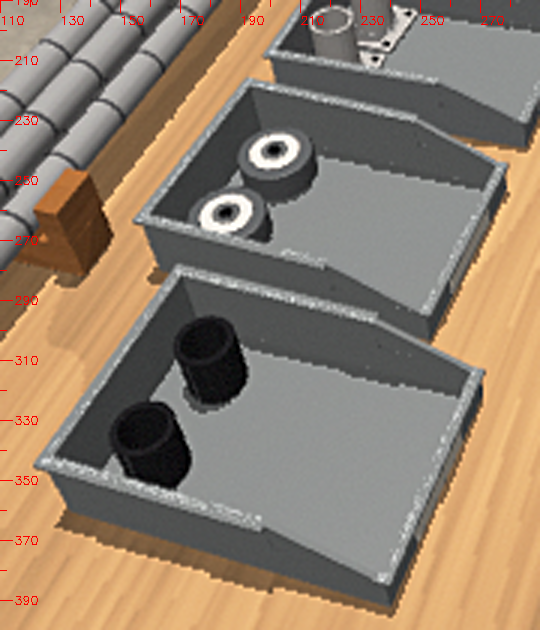

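```bash
cat > h.py <<'E'
import numpy as np
from workcell import get_calibration
C={n:get_calibration(n) for n in("side","top")}
def ray(n,u,v):
    c=C[n];d=np.array([(u-c["cx"])/c["fx"],-(v-c["cy"])/c["fy"],-1.])
    d=c["pose"][:3,:3]@d; return c["pose"][:3,3],d/np.linalg.norm(d)
def tri(pt,ps):
    A=np.zeros((3,3));b=np.zeros(3);R=[ray("top",*pt),ray("side",*ps)]
    for o,d in R:
        P=np.eye(3)-np.outer(d,d);A+=P;b+=P@o
    x=np.linalg.solve(A,b); e=[np.linalg.norm((np.eye(3)-np.outer(d,d))@(x-o)) for o,d in R]
    return x,max(e)
def atz(n,p,z):
    o,d=ray(n,*p); return (o+d*(z-o[2])/d[2])
E
python3 - <<'E'
from h import *
np.set_printoptions(precision=4,suppress=True)
for k,pt,ps,z in [("wheel",(373.6,231.6),(367.8,182.1),.024),("sleeve",(431,268.2),(409.6,151.3),.038),("foot",(251.4,229),(344.9,258.4),.07),
 ("clampL",(302.2,209.6),(330.1,227.9),.024),("clampR",(319.4,220.6),(346.1,216.8),.024),("plate",(187.2,259),(371.4,346.4),.055)]:
    print(k,*tri(pt,ps),atz("top",pt,z)[:2],atz("side",ps,z)[:2])
B={"sleeve":[(160.1,186.6),(212.6,188.1),(163.1,108.6),(216.1,110.6)],"wheel":[(223.6,172.1),(274.6,174.6),(227.6,95.1),(280.1,97.6)],
"plate":[(290.6,174.6),(342.1,174.1),(290.6,98.1),(343.1,98.6)],"foot":[(357.1,175.1),(409.1,173.1),(354.1,100.1),(406.6,98.6)],
"clamp":[(418.1,187.6),(470.1,191.6),(423.6,111.6),(476.1,116.6)]}
S={"sleeve":[(239,383),(271,313.7)],"wheel":[(253.7,294.7),(278.4,245)],"plate":[None,(301.3,193.3)],"foot":[(309,181),(317,153)],"clamp":[(333,148),(345.7,127.3)]}
for k,b in B.items():
    P=[atz("top",p,z)[:2] for p,z in zip(b,(.026,.026,.05,.05))]
    f=(P[0]+P[1])/2; r=(P[2]+P[3])/2; L=r-f; d=L/np.linalg.norm(L)
    w=P[0]-P[1]; w2=P[2]-P[3]
    print(k,"len",np.linalg.norm(L),"w",np.linalg.norm(w),np.linalg.norm(w2),"yaw",np.degrees(np.arctan2(L[1],L[0])),"yaww",np.degrees(np.arctan2(-w[0],w[1])),"spot",f+d*.062)
    for i in (0,1):
        if S[k][i]: print("   ",tri(b[i],S[k][i]),atz("side",S[k][i],.026)[:2]-P[i])
E
```

```text
wheel [ 0.4175 -0.1445  0.0242] 2.4051918134523263e-06 [ 0.4175 -0.1445] [ 0.4175 -0.1447]
sleeve [ 0.3332 -0.2763  0.04  ] 0.0003949420512345378 [ 0.3328 -0.2769] [ 0.3336 -0.2795]
foot [0.4145 0.1428 0.0696] 0.00045015333208739405 [0.414  0.1428] [0.4148 0.1432]
clampL [0.4677 0.029  0.0248] 6.597319229746491e-05 [0.4678 0.029 ] [0.468  0.0281]
clampR [ 0.4422 -0.0133  0.0241] 0.000515194589559977 [ 0.4417 -0.0133] [ 0.4428 -0.0134]
plate [0.3433 0.2901 0.0534] 0.00014278477738126146 [0.3434 0.2896] [0.3431 0.291 ]
sleeve len 0.1906732038647829 w 0.12828035039210406 0.13070126104092453 yaw -0.48527980142210847 yaww -0.5417353836239375 spot [0.579  0.3129]
    (array([0.5202, 0.3789, 0.0239]), np.float64(0.002186305846226175)) [0.0042 0.0023]
    (array([0.5182, 0.2514, 0.0183]), np.float64(0.00033319837911740277)) [-0.0001  0.0069]
wheel len 0.19066485696807534 w 0.12573379764242118 0.1305037713227982 yaw -2.014293645488342 yaww -1.7341414476697175 spot [0.6171 0.1597]
    (array([0.5585, 0.2255, 0.0238]), np.float64(0.0009135907261343477)) [0.0016 0.0022]
    (array([0.5553, 0.099
[... 254 characters left out ...]
4(0.0002766178783504715)) [-0.0011  0.004 ]
foot len 0.18493444801262968 w 0.12871420632228847 0.13082760400911847 yaw 2.859497879083852 yaww 3.3959696452587615 spot [ 0.6217 -0.1653]
    (array([ 0.5521, -0.1037,  0.0326]), np.float64(0.0023180736827924115)) [-0.004  -0.0074]
    (array([ 0.5642, -0.2331,  0.0241]), np.float64(0.00014248356880474758)) [0.     0.0023]
clamp len 0.1862344128708257 w 0.1277780164546766 0.13006843422910247 yaw -3.9995339532847045 yaww -3.3623214087868027 spot [ 0.5856 -0.3222]
    (array([ 0.5263, -0.2522,  0.0335]), np.float64(0.0003197923319519876)) [ 0.0015 -0.0094]
    (array([ 0.5203, -0.3834,  0.0215]), np.float64(0.0006291925375122701)) [-0.0018  0.006 ]
```

Triangulated heights match the text: wheel 24, sleeve 40 (38), foot 70, clamp 24–25, plate 53 (55) mm. The clamp's ring spacing comes out at 49.4 mm and the bin widths at about 128 mm. Candidates for the wheel are the purple one at top (356,270) and the grey tyre with white hub at top (373,232); the crops confirm the grey one is meant. Bin contents are confirmed too. I'll work in the order listed.

apply_moves --commands "0 0 0 0 0 -6.315 0.85;0 0 0 0 0 -6.315 0.85;0 0 0 0 0 -6.315 0.85;0 0 0 0 0 -6.315 0.85;-0.01075 -0.0344 0 0 0 0 0.85;-0.01075 -0.0344 0 0 0 0 0.85;-0.01075 -0.0344 0 0 0 0 0.85;-0.01075 -0.0344 0 0 0 0 0.85;-0.01075 -0.0344 0 0 0 0 0.85;-0.01075 -0.0344 0 0 0 0 0.85;-0.01075 -0.0344 0 0 0 0 0.85;-0.01075 -0.0344 0 0 0 0 0.85" --squeeze 40

```text
time_s: 1.1
eef_pos: [0.3098, 0.1979, 0.2311]
orientation: [-0.0, 1.0, -0.0, -0.0]
wrist_force: [1.6, 0.1, -0.1]
width: 0.0728
```

apply_moves --commands "-0.01075 -0.0344 0 0 0 0 0.85;-0.01075 -0.0344 0 0 0 0 0.85;-0.01075 -0.0344 0 0 0 0 0.85;-0.01075 -0.0344 0 0 0 0 0.85;-0.01075 -0.0344 0 0 0 0 0.85;-0.01075 -0.0344 0 0 0 0 0.85;-0.01075 -0.0344 0 0 0 0 0.85;-0.01075 -0.0344 0 0 0 0 0.85;-0.01075 -0.0344 0 0 0 0 0.85;-0.01075 -0.0344 0 0 0 0 0.85;0 0 0 0 0 0 0.85;0 0 0 0 0 0 0.85"

```text
time_s: 2.1
eef_pos: [0.4174, -0.1459, 0.2305]
orientation: [0.002, 1.0, 0.0, -0.001]
wrist_force: [-0.6, -0.1, 0.7]
width: 0.0727
```

apply_moves --commands "0 0.001 0.03 0 0 0 0.85;0 0 0.03 0 0 0 0.85;0 0 0.03 0 0 0 0.85;0 0 0.03 0 0 0 0.85;0 0 0.03 0 0 0 0.85;0 0 0.03 0 0 0 0.85;0 0 0.02 0 0 0 0.85;0 0 0.01 0 0 0 0.85;0 0 0.01 0 0 0 0.85;0 0 0.006 0 0 0 0.85;0 0 0 0 0 0 0.85;0 0 0 0 0 0 0.85"

```text
time_s: 3.1
eef_pos: [0.4181, -0.1434, 0.006]
orientation: [-0.0, 1.0, -0.0, 0.0]
wrist_force: [-0.9, 0.3, 1.2]
width: 0.0726
```

apply_moves --commands "0 -0.001 0.002 0 0 0 0.85;0 0 0 0 0 0 0.5;0 0 0 0 0 0 0.4;0 0 0 0 0 0 0.4;0 0 0 0 0 0 0.4;0 0 0 0 0 0 0.4;0 0 0 0 0 0 0.4;0 0 0 0 0 0 0.4"

```text
time_s: 3.77
eef_pos: [0.4181, -0.1447, 0.0042]
orientation: [0.0, 1.0, -0.0, 0.001]
wrist_force: [-0.5, 0.0, 5.9]
width: 0.0485
```

apply_moves --commands "0 0 -0.015 0 0 0 0.4;0 0 -0.03 0 0 0 0.4;0 0 -0.035 0 0 0 0.4;0 0 -0.036 0 0 0 0.4;-0.0181 0.0277 0 0 0 0 0.4;-0.0181 0.0277 0 0 0 0 0.4;-0.0181 0.0277 0 0 0 0 0.4;-0.0181 0.0277 0 0 0 0 0.4;-0.0181 0.0277 0 0 0 0 0.4;-0.0181 0.0277 0 0 0 0 0.4;-0.0181 0.0277 0 0 0 0 0.4;-0.0181 0.0277 0 0 0 0 0.4"

```text
time_s: 4.77
eef_pos: [0.5629, 0.0788, 0.1192]
orientation: [-0.0, 1.0, -0.0, -0.0]
wrist_force: [0.2, -0.3, -1.0]
width: 0.0485
```

apply_moves --commands "-0.0181 0.0277 0 0 0 0 0.4;-0.0181 0.0277 0 0 0 0 0.4;-0.0181 0.0277 0 0 0 0 0.4;0 0 0 0 0 0 0.4;0 0 0 0 0 0 0.4;0 0 0 0 0 0 0.4"

```text
time_s: 5.27
eef_pos: [0.6161, 0.1601, 0.1187]
orientation: [-0.0, 1.0, -0.0, -0.001]
wrist_force: [-0.6, -0.4, -1.7]
width: 0.0486
```

Run:
```python
from workcell import *
import cv2
im=get_image("side"); cv2.imwrite("pics/side1.png",im)
cv2.imwrite("pics/side1c.png",cv2.resize(im[180:330,140:340],None,fx=3,fy=3))
print(sense()["eef_pos"])
```

```text
[0.61598847 0.1596043  0.11907448]
```

View pics/side1c.png

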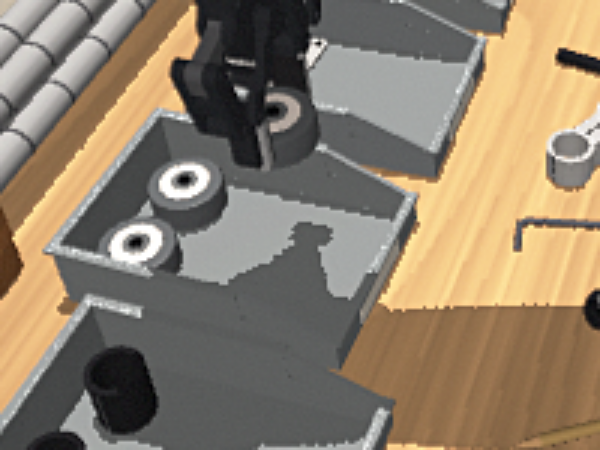

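The wheel is held level over the wheel bin, at about (232,220) in the side picture.

apply_moves --commands "0 0 0.03 0 0 0 0.4;0 0 0.03 0 0 0 0.4;0 0 0.025 0 0 0 0.4;0 0 0.012 0 0 0 0.4;0 0 0.006 0 0 0 0.4;0 0 0.005 0 0 0 0.4;0 0 0.002 0 0 0 0.4;0 0 0 0 0 0 0.4;0 0 0 0 0 0 0.4"

```text
time_s: 6.07
eef_pos: [0.6175, 0.1605, 0.0107]
orientation: [-0.0, 1.0, 0.0, 0.001]
wrist_force: [-0.0, -0.0, -1.4]
width: 0.0484
```

apply_moves --commands "0 0 0.0015 0 0 0 0.4;0 0 0.001 0 0 0 0.4;0 0 0 0 0 0 0.4;0 0 0 0 0 0 0.4"

```text
time_s: 6.4
eef_pos: [0.6171, 0.1605, 0.0073]
orientation: [-0.0, 1.0, 0.0, 0.001]
wrist_force: [0.6, 1.2, 0.4]
width: 0.0484
```

apply_moves --commands "0 0 0.0005 0 0 0 0.4;0 0 0 0 0 0 0.65;0 0 0 0 0 0 0.72;0 0 0 0 0 0 0.72;0 0 -0.01 0 0 0 0.72;0 0 -0.025 0 0 0 0.72;0 0 -0.035 0 0 0 0.72;0 0 -0.035 0 0 0 0.72;0 0 -0.008 0 0 0 0.72;0 0 0 0 0 0 0.72"

```text
time_s: 7.23
eef_pos: [0.6187, 0.1609, 0.1239]
orientation: [-0.0, 1.0, 0.001, 0.003]
wrist_force: [-0.4, 0.2, -0.9]
width: 0.0612
```

apply_moves --commands "0.034 -0.003 0 0 0 0 0.5;0.034 -0.003 0 0 0 0 0.5;0.034 -0.003 0 0 0 0 0.5;0.034 -0.003 0 0 0 0 0.5;0.034 -0.003 0 0 0 0 0.5;0.034 -0.003 0 0 0 0 0.5;0 0 0 0 0 0 0.5;0 0 0 0 0 0 0.5"

```text
time_s: 7.9
eef_pos: [0.4106, 0.1419, 0.1185]
orientation: [-0.0, 1.0, -0.0, -0.001]
wrist_force: [0.0, -0.3, 0.5]
width: 0.0426
```

Run:
```python
from workcell import *
import cv2
im=get_image("side"); t=get_image("top")
c=cv2.hconcat([cv2.resize(im[180:330,140:380],None,fx=1.6,fy=1.6),cv2.resize(t[80:230,200:450],(400,240))])
cv2.imwrite("pics/c2.png",c)
print(sense()["eef_pos"])
```

```text
[0.41305562 0.14239798 0.11893655]
```

View pics/c2.png

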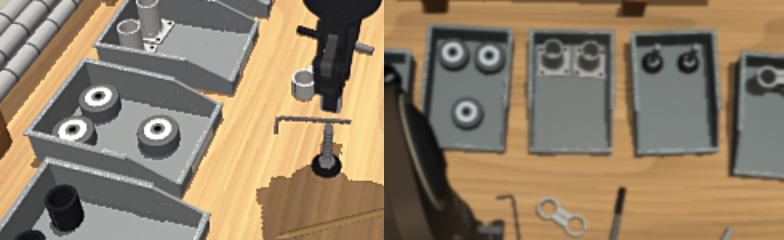

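The wheel lies flat in its bin, in front of the two others. Next is the foot.

apply_moves --commands "-0.001 0.0005 0.02 0 0 0 0.5;0 0 0.025 0 0 0 0.5;0 0 0.022 0 0 0 0.5;0 0 0.014 0 0 0 0.5;0 0 0.007 0 0 0 0.5;0 0 0 0 0 0 0.3;0 0 0 0 0 0 0.1;0 0 0 0 0 0 0;0 0 0 0 0 0 0;0 0 0 0 0 0 0;0 0 0 0 0 0 0;0 0 0 0 0 0 0"

```text
time_s: 9.0
eef_pos: [0.414, 0.1429, 0.0319]
orientation: [-0.0, 1.0, 0.0, 0.001]
wrist_force: [-0.2, 0.2, 2.0]
width: 0.0088
```

apply_moves --commands "0 0 -0.015 0 0 0 0;0 0 -0.035 0 0 0 0;0 0 -0.035 0 0 0 0;-0.0189 -0.028 0 0 0 0 0;-0.0189 -0.028 0 0 0 0 0;-0.0189 -0.028 0 0 0 0 0;-0.0189 -0.028 0 0 0 0 0;-0.0189 -0.028 0 0 0 0 0;-0.0189 -0.028 0 0 0 0 0;-0.0189 -0.028 0 0 0 0 0;-0.0189 -0.028 0 0 0 0 0;-0.0189 -0.028 0 0 0 0 0"

```text
time_s: 10.0
eef_pos: [0.5844, -0.1108, 0.1163]
orientation: [0.0, 1.0, 0.0, 0.0]
wrist_force: [0.5, -0.3, -0.7]
width: 0.0088
```

apply_moves --commands "-0.0189 -0.028 0 0 0 0 0;-0.0189 -0.028 0 0 0 0 0;0 0 0 0 0 0 0;0 0 0 0 0 0 0;0 0 0 0 0 0 0;0 0 0 0 0 0 0"

```text
time_s: 10.5
eef_pos: [0.6209, -0.1643, 0.1163]
orientation: [-0.0, 1.0, 0.0, -0.0]
wrist_force: [-0.4, -0.2, -0.5]
width: 0.0091
```

Run:
```python
from workcell import *
import cv2
im=get_image("side"); 
cv2.imwrite("pics/c3.png",cv2.resize(im[80:230,200:400],None,fx=4,fy=4))
print(sense()["eef_pos"],sense()["wrist_force"])
```

```text
[ 0.62097111 -0.16411044  0.116546  ] [-0.3138848  -1.05963522 -1.57378685]
```

View pics/c3.png

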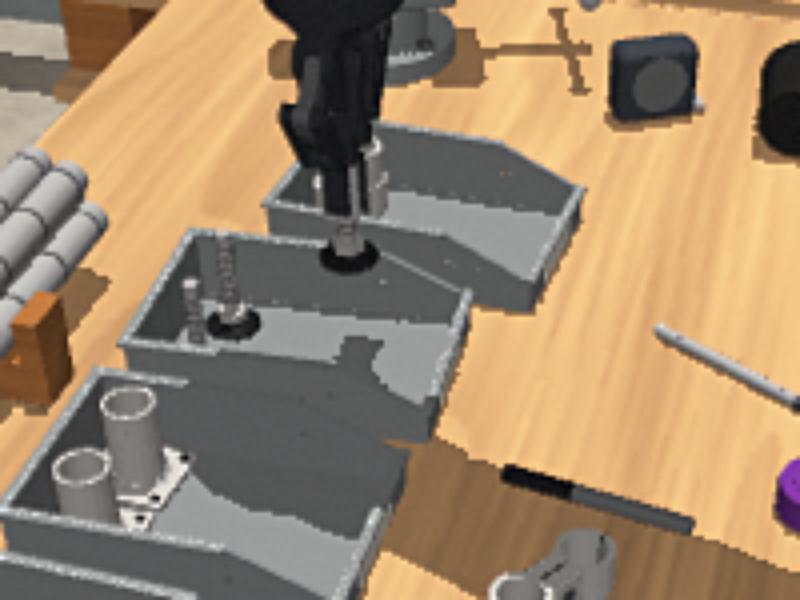

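The foot is held upright over its bin. Lowering it now.

apply_moves --commands "0 0 0.025 0 0 0 0;0 0 0.025 0 0 0 0;0 0 0.016 0 0 0 0;0 0 0.008 0 0 0 0;0 0 0.004 0 0 0 0;0 0 0.0015 0 0 0 0;0 0 0.0005 0 0 0 0;0 0 0 0 0 0 0;0 0 0 0 0 0 0"

```text
time_s: 11.3
eef_pos: [0.6223, -0.1653, 0.0375]
orientation: [-0.0, 1.0, -0.0, 0.001]
wrist_force: [-0.9, -0.3, -1.2]
width: 0.0089
```

apply_moves --commands "0 0 0.001 0 0 0 0;0 0 0.0005 0 0 0 0;0 0 0 0 0 0 0;0 0 0 0 0 0 0"

```text
time_s: 11.63
eef_pos: [0.6216, -0.1653, 0.0349]
orientation: [0.0, 1.0, -0.0, 0.0]
wrist_force: [0.1, 0.1, 0.1]
width: 0.0091
```

apply_moves --commands "0 0 0 0 0 0 0.15;0 0 0 0 0 0 0.3;0 0 0 0 0 0 0.4;0 0 0 0 0 0 0.4;0 0 -0.015 0 0 0 0.4;0 0 -0.03 0 0 0 0.4;0 0 -0.035 0 0 0 0.5;0 0 -0.025 0 0 0 0.6;0 0 0 0 0 0 0.6"

```text
time_s: 12.38
eef_pos: [0.6242, -0.1659, 0.1465]
orientation: [-0.0, 1.0, -0.001, 0.005]
wrist_force: [0.8, -0.7, 0.3]
width: 0.051
```

apply_moves --commands "0.032 -0.0124 0 0 0 0 0.62;0.032 -0.0124 0 0 0 0 0.62;0.032 -0.0124 0 0 0 0 0.62;0.032 -0.0124 0 0 0 0 0.62;0.032 -0.0124 0 0 0 0 0.62;0.032 -0.0124 0 0 0 0 0.62;0.032 -0.0124 0 0 0 0 0.62;0.032 -0.0124 0 0 0 0 0.62;0.032 -0.0124 0 0 0 0 0.62;0 0 0 0 0 0 0.62;0 0 0 0 0 0 0.62;0 0 0 0 0 0 0.62"

```text
time_s: 13.38
eef_pos: [0.3338, -0.277, 0.1399]
orientation: [0.0, 1.0, -0.0, 0.0]
wrist_force: [0.5, 0.4, 0.3]
width: 0.0532
```

Run:
```python
from workcell import *
import cv2
im=get_image("side"); t=get_image("top")
c=cv2.hconcat([cv2.resize(im[80:230,220:460],None,fx=1.6,fy=1.6),cv2.resize(t[80:230,270:520],(400,240))])
cv2.imwrite("pics/c4.png",c)
print(sense()["eef_pos"])
```

```text
[ 0.33443269 -0.27664324  0.13974203]
```

View pics/c4.png

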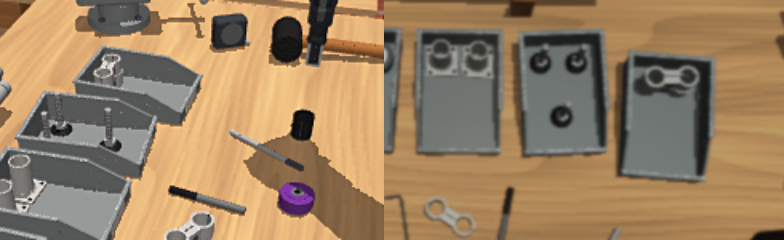

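The foot stands in its bin. Next is the sleeve.

apply_moves --commands "0 -0.0005 0.03 0 0 0 0.62;0 0 0.03 0 0 0 0.62;0 0 0.03 0 0 0 0.62;0 0 0.02 0 0 0 0.62;0 0 0.014 0 0 0 0.62;0 0 0.007 0 0 0 0.62;0 0 0.003 0 0 0 0.62;0 0 0 0 0 0 0.4;0 0 0 0 0 0 0.25;0 0 0 0 0 0 0.25;0 0 0 0 0 0 0.25;0 0 0 0 0 0 0.25"

```text
time_s: 14.48
eef_pos: [0.334, -0.2777, 0.0065]
orientation: [-0.0, 1.0, -0.0, 0.001]
wrist_force: [0.7, 0.3, 1.9]
width: 0.0314
```

apply_moves --commands "0 0 -0.02 0 0 0 0.25;0 0 -0.035 0 0 0 0.25;0 0 -0.035 0 0 0 0.25;0 0 -0.02 0 0 0 0.25;-0.0136 0.0328 0 0 0 0 0.25;-0.0136 0.0328 0 0 0 0 0.25;-0.0136 0.0328 0 0 0 0 0.25;-0.0136 0.0328 0 0 0 0 0.25;-0.0136 0.0328 0 0 0 0 0.25;-0.0136 0.0328 0 0 0 0 0.25;-0.0136 0.0328 0 0 0 0 0.25;-0.0136 0.0328 0 0 0 0 0.25"

```text
time_s: 15.48
eef_pos: [0.4428, -0.0132, 0.1164]
orientation: [0.0, 1.0, -0.0, 0.001]
wrist_force: [1.4, 0.2, 0.3]
width: 0.0319
```

apply_moves --commands "-0.0136 0.0328 0 0 0 0 0.25;-0.0136 0.0328 0 0 0 0 0.25;-0.0136 0.0328 0 0 0 0 0.25;-0.0136 0.0328 0 0 0 0 0.25;-0.0136 0.0328 0 0 0 0 0.25;-0.0136 0.0328 0 0 0 0 0.25;-0.0136 0.0328 0 0 0 0 0.25;-0.0136 0.0328 0 0 0 0 0.25;-0.0136 0.0328 0 0 0 0 0.25;-0.0136 0.0328 0 0 0 0 0.25;0 0 0 0 0 0 0.25;0 0 0 0 0 0 0.25"

```text
time_s: 16.48
eef_pos: [0.5784, 0.3146, 0.115]
orientation: [-0.001, 1.0, -0.0, -0.0]
wrist_force: [0.7, -1.3, 0.1]
width: 0.0317
```

apply_moves --commands "0 0 0 0 0 0 0.25;0 0 0 0 0 0 0.25"

```text
time_s: 16.65
eef_pos: [0.578, 0.312, 0.116]
orientation: [0.0, 1.0, -0.0, -0.0]
wrist_force: [-1.0, 0.1, -0.1]
width: 0.0321
```

Run:
```python
from workcell import *
import cv2
im=get_image("side"); 
cv2.imwrite("pics/c5.png",cv2.resize(im[220:400,90:330],None,fx=3,fy=3))
print(sense()["eef_pos"],sense()["wrist_force"])
```

```text
[0.57801517 0.31190433 0.11620514] [ 0.31598546  0.39382857 -0.7714    ]
```

View pics/c5.png

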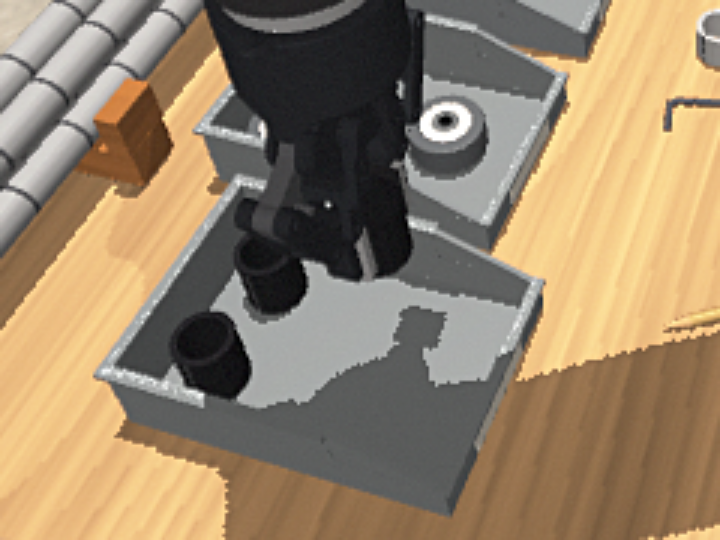

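The sleeve is held over its bin, between the jaws at about (219,302).

apply_moves --commands "0 0 0.03 0 0 0 0.25;0 0 0.03 0 0 0 0.25;0 0 0.025 0 0 0 0.25;0 0 0.011 0 0 0 0.25;0 0 0.006 0 0 0 0.25;0 0 0.003 0 0 0 0.25;0 0 0.001 0 0 0 0.25;0 0 0 0 0 0 0.25;0 0 0 0 0 0 0.25;0 0 0 0 0 0 0.25"

```text
time_s: 17.53
eef_pos: [0.579, 0.3135, 0.0111]
orientation: [-0.0, 1.0, 0.001, 0.001]
wrist_force: [0.3, 0.7, 1.0]
width: 0.0319
```

apply_moves --commands "0 0 0.001 0 0 0 0.25;0 0 0 0 0 0 0.25;0 0 0 0 0 0 0.25"

```text
time_s: 17.78
eef_pos: [0.5788, 0.3135, 0.0095]
orientation: [-0.0, 1.0, 0.0, 0.001]
wrist_force: [1.4, 0.2, 3.1]
width: 0.032
```

apply_moves --commands "0 0 0 0 0 0 0.4;0 0 0 0 0 0 0.52;0 0 0 0 0 0 0.52;0 0 0 0 0 0 0.52;0 0 -0.01 0 0 0 0.52;0 0 -0.03 0 0 0 0.52;0 0 -0.035 0 0 0 0.52;0 0 -0.035 0 0 0 0.52;0 0 0 0 0 0 0.52;0 0 0 0 0 0 0.52"

```text
time_s: 18.62
eef_pos: [0.5799, 0.314, 0.1226]
orientation: [-0.0, 1.0, 0.001, 0.003]
wrist_force: [0.6, -0.3, -0.3]
width: 0.0441
```

apply_moves --commands "0.0124 -0.0306 0 0 0 0 0.52;0.0124 -0.0306 0 0 0 0 0.52;0.0124 -0.0306 0 0 0 0 0.52;0.0124 -0.0306 0 0 0 0 0.52;0.0124 -0.0306 0 0 0 0 0.52;0.0124 -0.0306 0 0 0 0 0.52;0.0124 -0.0306 0 0 0 0 0.52;0.0124 -0.0306 0 0 0 0 0.52;0.0124 -0.0306 0 0 0 0 0.52;0.0124 -0.0306 0 0 0 0 0.52"

```text
time_s: 19.45
eef_pos: [0.4527, 0.0059, 0.1179]
orientation: [-0.0, 1.0, -0.0, -0.001]
wrist_force: [1.2, 0.3, 0.4]
width: 0.0447
```

apply_moves --commands "0 0 0 0 0 -6.544 0.52;0 0 0 0 0 -6.544 0.52;0 0 0 0 0 -6.544 0.52;0 0 0 0 0 -6.544 0.52;0 0 0 0 0 -6.544 0.52;0 0 0 0 0 -6.544 0.52;0 0 0 0 0 -6.544 0.52;0 0 0 0 0 -6.544 0.52;0 0 0 0 0 -6.544 0.52;0 0 0 0 0 0 0.52;0 0 0 0 0 0 0.52"

```text
time_s: 20.37
eef_pos: [0.4537, 0.0071, 0.1181]
orientation: [-0.49, 0.872, 0.0, -0.001]
wrist_force: [0.4, -0.5, -0.1]
width: 0.0448
```

Run:
```python
from workcell import *
import cv2
im=get_image("side"); t=get_image("top")
cv2.imwrite("pics/c6.png",cv2.resize(im[150:390,100:400],None,fx=2.5,fy=2.5))
cv2.imwrite("pics/c6t.png",cv2.resize(t[80:280,150:350],None,fx=3,fy=3))
from scipy.spatial.transform import Rotation as R
s=sense();m=R.from_quat(s["orientation"]).as_matrix()
import numpy as np
print(s["eef_pos"],np.degrees(np.arctan2(m[1,1],m[0,1])))
d=m.T@(np.array([.455,.0079,.004])-s["eef_pos"]);print(d)
```

```text
[0.45398062 0.00712724 0.11839735] 148.75254248411355
[-0.00123649 -0.000552    0.11439649]
```

View pics/c6.png

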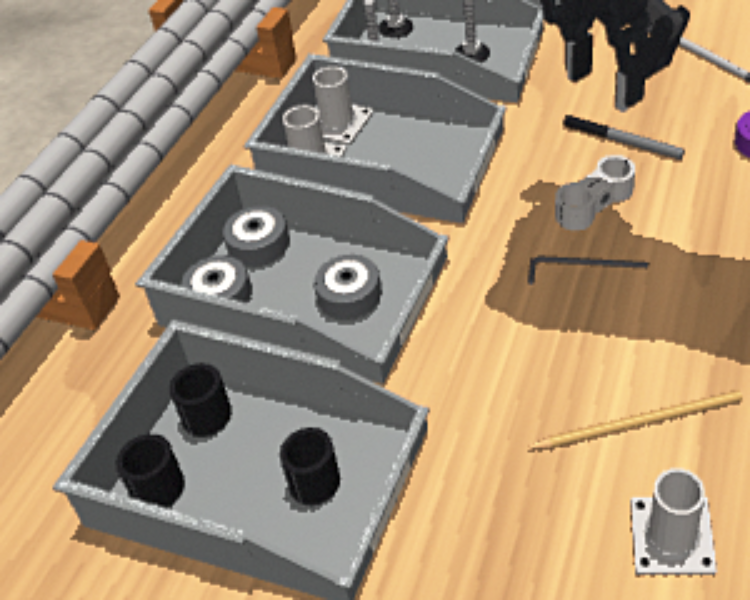

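View pics/c6t.png

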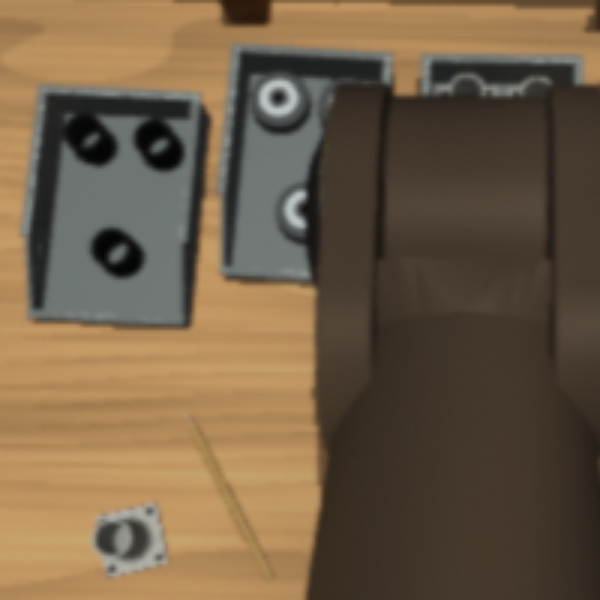

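The sleeve stands upright in its bin at side (224,335). The jaws are aligned with the clamp's waist.

apply_moves --commands "-0.0012 -0.0005 0.03 0 0 0 0.52;0 0 0.03 0 0 0 0.52;0 0 0.025 0 0 0 0.52;0 0 0.015 0 0 0 0.52;0 0 0.008 0 0 0 0.52;0 0 0.005 0 0 0 0.52;0 0 0 0 0 0 0.52;0 0 0 0 0 0 0.4;0 0 0 0 0 0 0.2;0 0 0 0 0 0 0.1;0 0 0 0 0 0 0.1;0 0 0 0 0 0 0.1"

```text
time_s: 21.47
eef_pos: [0.4565, 0.0079, 0.0071]
orientation: [-0.492, 0.871, -0.001, 0.001]
wrist_force: [-1.1, -0.9, 6.1]
width: 0.0213
```

apply_moves --commands "0 0 0 0 0 0 0.1;0 0 0 0 0 0 0.1;0 0 0 0 0 0 0.1"

```text
time_s: 21.72
eef_pos: [0.4565, 0.0079, 0.0071]
orientation: [-0.492, 0.871, -0.001, 0.001]
wrist_force: [0.1, 0.2, 6.6]
width: 0.0211
```

apply_moves --commands "0 0 -0.02 0 0 0 0.1;0 0 -0.03 0 0 0 0.1;0 0 -0.035 0 0 0 0.1;0 0 -0.02 0 0 0 0.1;0 0 0 0 0 -6.85 0.1;0 0 0 0 0 -6.85 0.1;0 0 0 0 0 -6.85 0.1;0 0 0 0 0 -6.85 0.1;0 0 0 0 0 0 0.1"

```text
time_s: 22.47
eef_pos: [0.4551, 0.0079, 0.1108]
orientation: [-0.685, 0.729, 0.0, -0.0]
wrist_force: [-0.3, -0.6, -1.5]
width: 0.0209
```

apply_moves --commands "0.0321 -0.0151 0 0 0 0 0.1;0.0321 -0.0151 0 0 0 0 0.1;0.0321 -0.0151 0 0 0 0 0.1;0.0321 -0.0151 0 0 0 0 0.1;0.0321 -0.0151 0 0 0 0 0.1;0.0321 -0.0151 0 0 0 0 0.1;0.0321 -0.0151 0 0 0 0 0.1;0.0321 -0.0151 0 0 0 0 0.1;0.0321 -0.0151 0 0 0 0 0.1;0.0321 -0.0151 0 0 0 0 0.1;0 0 0 0 0 0 0.1;0 0 0 0 0 0 0.1"

```text
time_s: 23.47
eef_pos: [0.5852, -0.3238, 0.1093]
orientation: [-0.682, 0.731, 0.001, -0.0]
wrist_force: [-0.2, 0.6, -1.5]
width: 0.0214
```

Run:
```python
from workcell import *
import cv2
im=get_image("side"); t=get_image("top")
cv2.imwrite("pics/c7.png",cv2.hconcat([cv2.resize(im[70:220,220:420],(533,400)),cv2.resize(t[90:210,400:480],(266,400))]))
from scipy.spatial.transform import Rotation as R
s=sense();m=R.from_quat(s["orientation"]).as_matrix()
import numpy as np
print(s["eef_pos"],np.degrees(np.arctan2(m[1,1],m[0,1])),s["wrist_force"])
d=m.T@(np.array([.5856,-.3222,.010])-s["eef_pos"]);print(d)
```

```text
[ 0.5848235  -0.32172379  0.11018061] 176.18397139998152 [ 1.26113375  0.49668089 -1.73990857]
[ 0.00051388 -0.00093857  0.10017903]
```

View pics/c7.png

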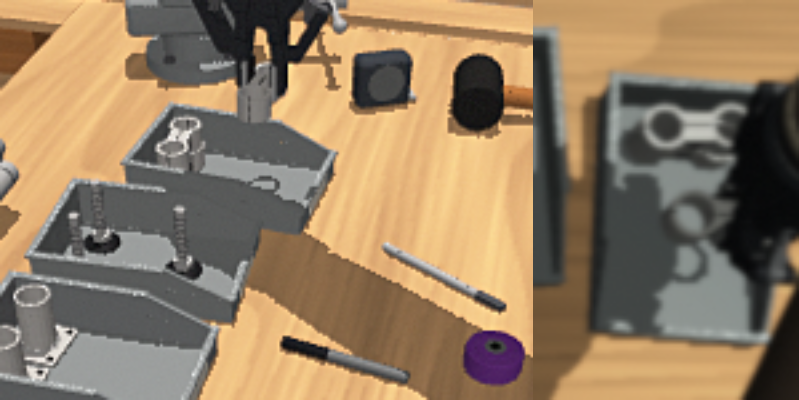

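The clamp is held flat over its bin, lined up across it.

apply_moves --commands "0 0 0.03 0 0 0 0.1;0 0 0.03 0 0 0 0.1;0 0 0.02 0 0 0 0.1;0 0 0.01 0 0 0 0.1;0 0 0.006 0 0 0 0.1;0 0 0.002 0 0 0 0.1;0 0 0.001 0 0 0 0.1;0 0 0 0 0 0 0.1;0 0 0 0 0 0 0.1;0 0 0 0 0 0 0.1"

```text
time_s: 24.4
eef_pos: [0.586, -0.3225, 0.0131]
orientation: [-0.684, 0.73, -0.001, 0.0]
wrist_force: [0.3, -0.3, -1.9]
width: 0.0209
```

apply_moves --commands "0 0 0.0015 0 0 0 0.1;0 0 0.001 0 0 0 0.1;0 0 0 0 0 0 0.1;0 0 0 0 0 0 0.1"

```text
time_s: 24.73
eef_pos: [0.5857, -0.3225, 0.0101]
orientation: [-0.684, 0.73, -0.001, 0.0]
wrist_force: [-0.8, 0.8, 4.2]
width: 0.0207
```

apply_moves --commands "0 0 0 0 0 0 0.25;0 0 0 0 0 0 0.4;0 0 0 0 0 0 0.4;0 0 0 0 0 0 0.4;0 0 -0.01 0 0 0 0.4;0 0 -0.03 0 0 0 0.4;0 0 -0.035 0 0 0 0.4;0 0 -0.035 0 0 0 0.5;0 0 -0.015 0 0 0 0.6;0 0 0 0 0 0 0.6"

```text
time_s: 25.57
eef_pos: [0.5874, -0.3233, 0.1404]
orientation: [-0.684, 0.73, -0.004, 0.001]
wrist_force: [0.7, -0.4, 0.5]
width: 0.0513
```

apply_moves --commands "0 0 0 0 0 6.86 0.62;0 0 0 0 0 6.86 0.62;0 0 0 0 0 6.86 0.62;0 0 0 0 0 6.86 0.62;0 0 0 0 0 6.86 0.62;0 0 0 0 0 6.86 0.62;0 0 0 0 0 6.86 0.62;0 0 0 0 0 6.86 0.62;0 0 0 0 0 6.86 0.62;0 0 0 0 0 6.86 0.62;0 0 0 0 0 0 0.62;0 0 0 0 0 0 0.62"

```text
time_s: 26.57
eef_pos: [0.5851, -0.322, 0.1337]
orientation: [-0.155, 0.988, 0.0, -0.0]
wrist_force: [-0.5, 0.0, 0.4]
width: 0.053
```

Run:
```python
from workcell import *
from scipy.spatial.transform import Rotation as R
s=sense();m=R.from_quat(s["orientation"]).as_matrix()
import numpy as np
print(s["eef_pos"],np.degrees(np.arctan2(m[1,1],m[0,1])),s["wrist_force"])
d=m.T@(np.array([.3433,.2899,.16])-s["eef_pos"]);print(d,d/19)
```

```text
[ 0.58505038 -0.32202285  0.13372301] 107.88875552671004 [-0.46287112  0.00979854  0.36936911]
[ 0.04211755  0.65661769 -0.02574129] [ 0.00221671  0.03455883 -0.0013548 ]
```

apply_moves --commands "0.0022 0.0346 0 0 0 0 0.62;0.0022 0.0346 0 0 0 0 0.62;0.0022 0.0346 0 0 0 0 0.62;0.0022 0.0346 0 0 0 0 0.62;0.0022 0.0346 0 0 0 0 0.62;0.0022 0.0346 0 0 0 0 0.62;0.0022 0.0346 0 0 0 0 0.62;0.0022 0.0346 0 0 0 0 0.62;0.0022 0.0346 0 0 0 0 0.62;0.0022 0.0346 0 0 0 0 0.62"

```text
time_s: 27.4
eef_pos: [0.4581, 0.0021, 0.1343]
orientation: [-0.155, 0.988, 0.0, 0.0]
wrist_force: [0.5, 0.2, 0.3]
width: 0.0531
```

apply_moves --commands "0.0022 0.0346 0 0 0 0 0.62;0.0022 0.0346 0 0 0 0 0.62;0.0022 0.0346 0 0 0 0 0.62;0.0022 0.0346 0 0 0 0 0.62;0.0022 0.0346 0 0 0 0 0.62;0.0022 0.0346 0 0 0 0 0.62;0.0022 0.0346 0 0 0 0 0.62;0.0022 0.0346 0 0 0 0 0.62;0.0022 0.0346 0 0 0 0 0.62;0 0 0 0 0 0 0.62;0 0 0 0 0 0 0.62;0 0 0 0 0 0 0.62"

```text
time_s: 28.4
eef_pos: [0.3454, 0.2911, 0.1341]
orientation: [-0.155, 0.988, -0.0, -0.0]
wrist_force: [0.5, 0.2, -0.0]
width: 0.0528
```

Run:
```python
from workcell import *
import cv2
im=get_image("side"); t=get_image("top")
cv2.imwrite("pics/c8.png",cv2.hconcat([cv2.resize(im[80:220,220:390],(486,400)),cv2.resize(t[90:210,400:480],(266,400))]))
from scipy.spatial.transform import Rotation as R
s=sense();m=R.from_quat(s["orientation"]).as_matrix()
import numpy as np
print(s["eef_pos"],np.degrees(np.arctan2(m[1,1],m[0,1])),s["wrist_force"])
d=m.T@(np.array([.3433,.2899,.02])-s["eef_pos"]);print(d)
```

```text
[0.34588916 0.29043323 0.13420469] 107.6824621228836 [-0.37536075  1.3333503   0.49412987]
[0.00259952 0.00032141 0.11420525]
```

View pics/c8.png

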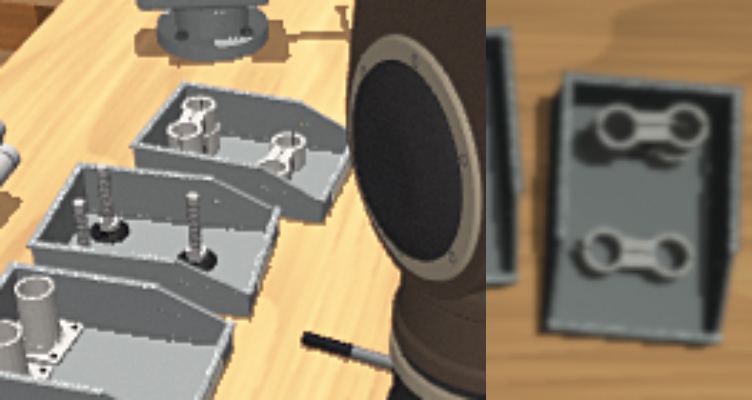

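The clamp lies flat in its bin, in front of the stack. Last is the plate.

apply_moves --commands "0.0026 0 0.03 0 0 0 0.62;0 0 0.03 0 0 0 0.62;0 0 0.025 0 0 0 0.62;0 0 0.018 0 0 0 0.62;0 0 0.008 0 0 0 0.62;0 0 0.002 0 0 0 0.62;0 0 0 0 0 0 0.62;0 0 0 0 0 0 0.4;0 0 0 0 0 0 0.2;0 0 0 0 0 0 0.2;0 0 0 0 0 0 0.2;0 0 0 0 0 0 0.2"

```text
time_s: 29.5
eef_pos: [0.3442, 0.2912, 0.0228]
orientation: [-0.154, 0.988, 0.0, 0.001]
wrist_force: [0.7, -1.6, 6.8]
width: 0.0292
```

apply_moves --commands "0 0 0 0 0 0 0.2;0 0 0 0 0 0 0.2"

```text
time_s: 29.67
eef_pos: [0.3442, 0.2912, 0.0227]
orientation: [-0.154, 0.988, 0.0, 0.001]
wrist_force: [-0.8, -1.2, 6.2]
width: 0.0288
```

apply_moves --commands "0 0 -0.02 0 0 0 0.2;0 0 -0.03 0 0 0 0.2;0 0 -0.035 0 0 0 0.2;0 0 -0.02 0 0 0 0.2;0 0 0 0 0 6.85 0.2;0 0 0 0 0 6.85 0.2;0 0 0 0 0 0 0.2"

```text
time_s: 30.25
eef_pos: [0.3433, 0.2908, 0.127]
orientation: [-0.034, 0.999, 0.0, 0.001]
wrist_force: [0.1, -0.6, -2.3]
width: 0.0291
```

apply_moves --commands "-0.021 -0.026 0 0 0 0 0.2;-0.021 -0.026 0 0 0 0 0.2;-0.021 -0.026 0 0 0 0 0.2;-0.021 -0.026 0 0 0 0 0.2;-0.021 -0.026 0 0 0 0 0.2;-0.021 -0.026 0 0 0 0 0.2;-0.021 -0.026 0 0 0 0 0.2;-0.021 -0.026 0 0 0 0 0.2;-0.021 -0.026 0 0 0 0 0.2;-0.021 -0.026 0 0 0 0 0.2;-0.021 -0.026 0 0 0 0 0.2;-0.021 -0.026 0 0 0 0 0.2"

```text
time_s: 31.25
eef_pos: [0.6169, -0.0044, 0.1258]
orientation: [-0.037, 0.999, 0.0, -0.0]
wrist_force: [0.3, 0.4, -1.3]
width: 0.0288
```

apply_moves --commands "0 0 0 0 0 0 0.2;0 0 0 0 0 0 0.2;0 0 0 0 0 0 0.2"

```text
time_s: 31.5
eef_pos: [0.6156, -0.0029, 0.1256]
orientation: [-0.036, 0.999, 0.0, -0.001]
wrist_force: [-0.7, 1.5, -1.0]
width: 0.0286
```

Run:
```python
from workcell import *
import cv2
im=get_image("side")
cv2.imwrite("pics/c9.png",cv2.resize(im[100:280,170:370],None,fx=3,fy=3))
from scipy.spatial.transform import Rotation as R
s=sense();m=R.from_quat(s["orientation"]).as_matrix()
import numpy as np
print(s["eef_pos"],np.degrees(np.arctan2(m[1,1],m[0,1])),s["wrist_force"])
d=m.T@(np.array([.6179,-.0029,.0257])-s["eef_pos"]);print(d)
```

```text
[ 0.61545466 -0.00244879  0.12587685] 94.11549526744209 [-0.20703721  0.0511567  -1.68873703]
[-0.00254145 -0.00067104  0.10017322]
```

View pics/c9.png

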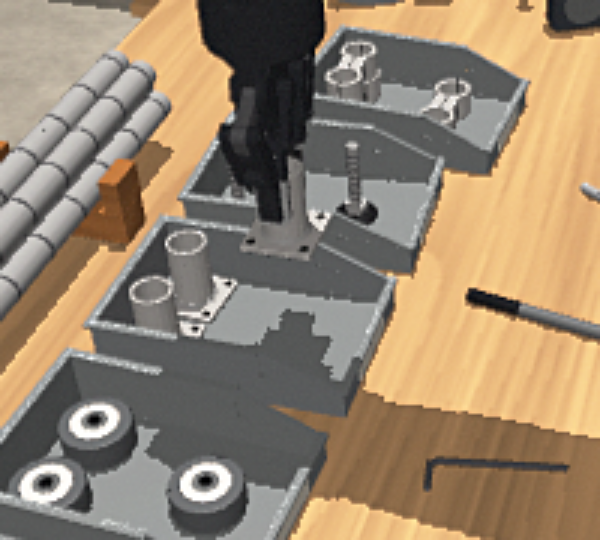

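The plate is held upright over the plate bin.

apply_moves --commands "0 0 0.03 0 0 0 0.2;0 0 0.03 0 0 0 0.2;0 0 0.02 0 0 0 0.2;0 0 0.01 0 0 0 0.2;0 0 0.006 0 0 0 0.2;0 0 0.002 0 0 0 0.2;0 0 0.001 0 0 0 0.2;0 0 0 0 0 0 0.2;0 0 0 0 0 0 0.2;0 0 0 0 0 0 0.2"

```text
time_s: 32.38
eef_pos: [0.617, -0.0031, 0.0285]
orientation: [-0.035, 0.999, -0.0, 0.001]
wrist_force: [0.5, -0.4, -1.9]
width: 0.0289
```

apply_moves --commands "0 0 0.0015 0 0 0 0.2;0 0 0.001 0 0 0 0.2;0 0 0 0 0 0 0.2;0 0 0 0 0 0 0.2"

```text
time_s: 32.72
eef_pos: [0.6168, -0.0031, 0.0258]
orientation: [-0.035, 0.999, -0.0, 0.001]
wrist_force: [-2.5, -0.1, 5.6]
width: 0.0293
```

Contact. I'll release, lift, and back off toward the base for a clear view.

apply_moves --commands "0 0 0 0 0 0 0.35;0 0 0 0 0 0 0.5;0 0 0 0 0 0 0.5;0 0 0 0 0 0 0.5;0 0 -0.01 0 0 0 0.5;0 0 -0.03 0 0 0 0.5;0 0 -0.035 0 0 0 0.5;0 0 -0.035 0 0 0 0.5;0 0 -0.02 0 0 0 0.5;0.035 0 0 0 0 0 0.5;0.035 0 0 0 0 0 0.5;0.035 0 0 0 0 0 0.5"

```text
time_s: 33.72
eef_pos: [0.5109, -0.0104, 0.1555]
orientation: [-0.035, 0.999, -0.0, 0.001]
wrist_force: [-0.7, -0.6, 0.8]
width: 0.0426
```

apply_moves --commands "0.035 0 0 0 0 0 0.5;0.035 0 0 0 0 0 0.5;0.035 0 0 0 0 0 0.5;0.035 0 0 0 0 0 0.5;0 0 0 0 0 0 0.5;0 0 0 0 0 0 0.5;0 0 0 0 0 0 0.5"

```text
time_s: 34.3
eef_pos: [0.3728, -0.0202, 0.1557]
orientation: [-0.035, 0.999, -0.0, 0.001]
wrist_force: [0.1, -0.7, -0.7]
width: 0.0426
```

Run:
```python
from workcell import *
import cv2
im=get_image("side"); t=get_image("top")
cv2.imwrite("pics/c10.png",cv2.resize(im[90:400,110:400],None,fx=1.9,fy=1.9))
cv2.imwrite("pics/c10t.png",cv2.resize(t[85:280,150:490],None,fx=2.3,fy=2.3))
s=sense();print(s["eef_pos"],s["wrist_force"],s["time_s"])
```

```text
[ 0.37314568 -0.02014195  0.15518563] [ 0.38052153 -0.38444104 -0.31082109] 34.4
```

View pics/c10.png

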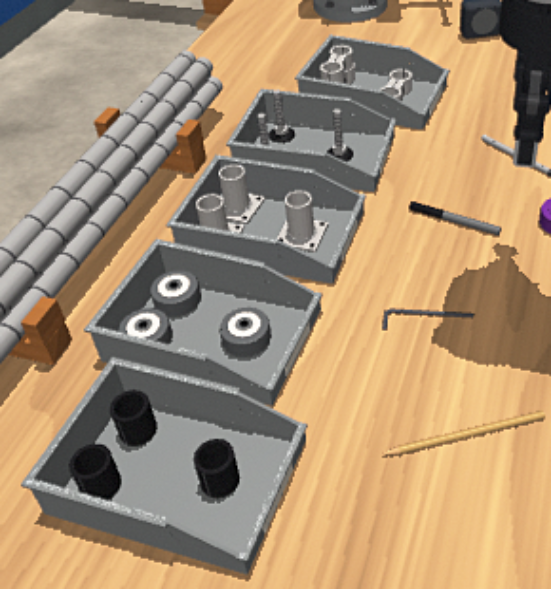

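View pics/c10t.png

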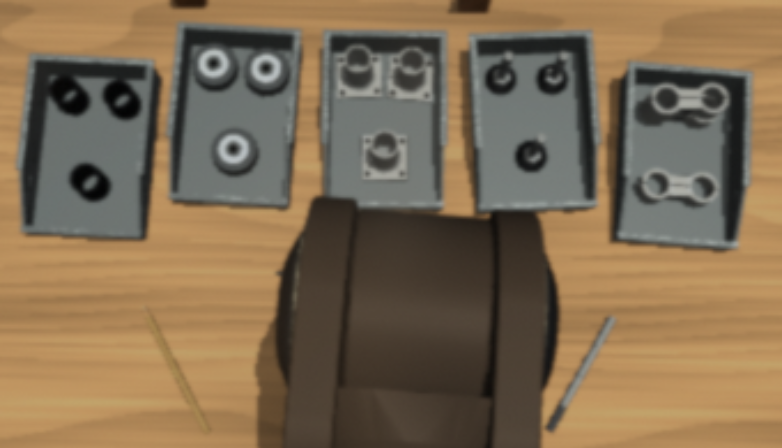

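Both views show all five pieces in the right bins, in front of the stock and posed as asked.

```bash
python3 -c "
from workcell import order
print(order.job_done())"
```

```text
the job is handed in; nothing more can be done
None
```

All five pieces are in their matching bins. I placed them in the order you listed: wheel, foot, sleeve, clamp, plate. I handed the job in at about 34 s of the 123 s allowed.

- **Last check:** the final top and side pictures show the wheel and clamp lying flat. The foot, sleeve and plate stand upright. Each is on its bin floor, in front of the ones already there.
- **Robot state:** the gripper was empty, at 0.155 m height and clear of everything. The largest wrist force shown at the end of any move was about 7 N.
- **Look-alike:** the purple wheel was left alone.
- **Measurements:** part heights from the two views were within 2 mm of the text. The bin corners read off the side view disagreed with the top view by up to 9 mm. I placed the pieces by the top view, and the final pictures show they landed where intended.

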